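# Seat the grinding cup and hold the grinder dial on pulse

## Task

Keeping it upright, put the closed grinding cup into the square pocket of the cordless spice grinder: lower it in (do not drop it) until it sits fully down, flat and square, and let go of it, with the dial still at off. Then run the grinder on pulse: turn its dial clockwise past the first and second clicks to the third (three dots) and hold it there. The dial springs back to off when released, so finish while still holding it at the third click; leave everything else on the worktop where it is.

Things in the scene. Friction and masses are not known exactly. Their poses are not given: they have to be found in the camera images.
- grinder: cordless spice grinder, fixed on its feet: white front half with grey panel and dial (deck 50 mm high), aluminium rear half with the square pocket (rim 56 mm high). 243 mm long (its x), 120 wide. Origin: centre of the underside; x runs from the dial end to the pocket end, z up. Pocket axis at x = +60 mm, dial axis at x = -65 mm. Stands differently at every start
- pocket (a point): centre of the pocket's floor, 42 mm above the worktop, axes as the grinder's. Pocket 65 x 65 mm square, sides along its x and y, 14 mm deep from floor to rim; the mouth widens to 75 mm by a 45 degree lead-in over the top 5 mm. A drive spigot on the floor (8 mm high) goes into the hollow of the cup's foot
- cup: grinding cup, 0.2 to 0.4 kg: square black foot 62 x 62 x 14 mm, on it a plain steel cup of 54 mm diameter (18 to 63 mm above the underside: grip here), grey lid of 59 mm diameter up to 82 mm. Origin: centre of the underside; x, y along the foot's sides. Starts upright on the worktop. Fits the pocket in all four quarter turns; fully down, its origin is at pocket
- dial (a joint): dial angle, rad: 0 = off (the start), grows clockwise seen from above. Clicks (detents) at 0.40, 0.80 and 1.20; the third, 1.20, is pulse, just before the hard stop at 1.28. A spring turns it back to 0 from any angle when let go: 0.08 N m at off, 0.13 N m at pulse, plus or minus up to 0.04 N m from the clicks
- dial_grip (a point): point on the dial's vertical axis at grip height, 22 mm above the deck. x runs along the pinch bar to its pointer end (white line) and turns with the dial; z up. Black bar 46 x 13 mm, top 31 mm above the deck, on a skirt of 54 mm diameter, 7 mm high. At off the pointer stands 0.60 rad counter-clockwise (from above) of the grinder's x axis, at pulse 0.60 rad clockwise of it
- spice_jar: bystander (sizes in mm): standing spice jar with red cap, 41 dia x 105 high
- tin: bystander (sizes in mm): standing round tin with blue lid, 50 dia x 68 high
- salt: bystander (sizes in mm): standing salt shaker, 44 dia x 90 high
- teaspoon: bystander (sizes in mm): teaspoon with red handle lying flat, 132 x 26 x 11, long axis = its x
- lemon: bystander (sizes in mm): lemon lying, 78 x 55 x 56
- garlic: bystander (sizes in mm): garlic bulb, 60 x 57 x 58
- flower_cup: bystander (sizes in mm): floral cup with handle, 90 x 119 x 64
Mind the look-alikes: they are no part of the job. What is shaped like the cup but green is not meant.

How it is judged:
On the way, in this order (a step that is already met when the one before it is completed fails the run):
1. the cup is seated in the pocket, fully down, flat and square, let go and at rest, with the dial still at off (horizontal distance between cup and pocket below 0.003 m and z of cup in the frame of pocket below 0.0025 m and angle between cup's own z axis and vertical below 0.04 rad and (angle between the x axis of cup and the x axis of pocket, either way round below 0.07 rad or angle between the x axis of cup and the y axis of pocket, either way round below 0.07 rad) and contact force between the fingers and cup below 0.1 N and linear speed of cup below 0.02 m/s and value of joint dial below 0.15 rad), for 0.2 s.
2. the dial is turned to the third click with the cup still seated (horizontal distance between cup and pocket below 0.003 m and z of cup in the frame of pocket below 0.0025 m and angle between cup's own z axis and vertical below 0.04 rad and (angle between the x axis of cup and the x axis of pocket, either way round below 0.07 rad or angle between the x axis of cup and the y axis of pocket, either way round below 0.07 rad) and value of joint dial above 1.1 rad), for 0.2 s.
At the end, for the whole second after the job is handed in: the dial is held still by the fingers (more than 1 N) at the third click, at least 1.10 rad, while the cup, untouched, stays in the pocket: origin within 3 mm sideways and 2.5 mm in height of the floor's centre, tilt under 0.04 rad, sides parallel within 0.07 rad (all of step 2 and contact force between the fingers and cup below 0.1 N and velocity of joint dial between -0.2 and 0.2 rad/s and contact force between the fingers and grinder above 1 N); the arm keeps its last pose, push and grip.
It fails at once if the dial is turned (past 0.25 rad) while the cup is not seated (value of joint dial above 0.25 rad and not (horizontal distance between cup and pocket below 0.006 m and z of cup in the frame of pocket below 0.006 m)).
It fails at once if the cup is dropped (in the air, higher than 15 mm over the rim, with nothing touching it) (height (world z) of cup above 0.071 m and contact force between cup and anything else below 0.02 N).
It fails at once if the cup is tipped over (angle between cup's own z axis and vertical above 0.6 rad).
It fails at once if another thing on the worktop is moved more than 30 mm (distance of any of spice_jar, tin, salt, teaspoon, lemon, garlic, flower_cup from where it was at the start of the episode above 0.03 m).
It also fails if it takes over 48 s, if anything falls off the work surface, if the arm or the gripper's body presses on something with over 40 N, if the wrist force passes 120 N, or if a joint passes its speed limit or range.

## Robot

A 6-joint arm with a two-finger parallel gripper is mounted at the origin on a cart in front of the work surface, level with it; the furniture and walls round the work are solid. World frame = base frame: x ahead of the robot, y to its left, z up, the work surface at z = 0. Lengths are in m, angles in rad, forces in N, time in s.
With the tool pointing down it reaches from about 0.35 to 0.775 m from the base axis. Payload 5.5 kg.
Tool frame: the origin (TCP) lies on the centre line of the jaws, within the pads' length; the fingertips stand 11 mm ahead of it and the grasp point (between the pads) lies 8 mm behind it (env.tip_extent is the distance from the TCP to the fingertips, in m); z points along the fingers, y is the line along which they close (so a half turn about z gives the same grasp; the last joint's range is limited). The gripper opens to 85 mm and grips with 20 to 120 N. Pads are 22 mm wide; open, the fingers measure 114 mm over their backs; the gripper's body (76 mm by 85 mm) begins 54 mm behind the grasp point. The pads swing forward as they close: fully open they stand 13 mm farther back than shut.
Start: joints at [1.127, 0.313, 0.046, 1.304, 0, 1.431], TCP at [0.172, 0.549, 0.208] pointing down, gripper open.
Joint ranges: [-2.76, 2.76], [-0.86, 1.69], [-1.03, 1.26], [-2.2, 2.34], [-1.47, 1.5], [-3.14, 3.14]. Speed limits (rad/s): [2.57, 2.57, 3.14, 3.14, 3.14, 3.14].

## Interface

Orientations are given as a unit quaternion [w, x, y, z].
In Python, from workcell import env gives the robot as it stands.
- The arm moves only by the shell command python3 -m jog 'ROWS' [FORCE]. ROWS is JSON, a list of rows, each a list of 5 numbers: the gripper's target within -1 to 1 (shut at 1, half-way at 0, fully open at -1), then the shift along the tool's x, y, z in m, then the turn about the tool's z in degrees. In form: [[fingers, tx, ty, tz, turn], ...]. A call has 1 to 5 rows; each row shifts and turns the commanded pose from where the row before left it, along the tool's axes as they then stand; what a row does not reach is not made up. A row lasts 1/12 s, in which the tool goes at most 41.7 mm and 7.16 degrees, less where a joint would pass 70% of its speed; a pose out of reach is approached as far as the arm can. A call is refused whole if a number of a shift passes 0.0417 or a number of a turn 7.16, either way. A call with a gripper value outside its range is refused whole. The fingers move at their own pace and stop on an object; FORCE is the grip in N (left out, the last holds). Time passes only in rows, so rows that do not move let the fingers close. It gives the time, the measured TCP pose, the force, the opening and the grip force at its end, in the units of the state.
- env.get_state(): the state, without advancing time (a new reading comes with each control period).
- env.read_camera(name): name is "side" or "top"; returns a dict with "img" (480x640x3 uint8, red, green, blue), "fov_y" (degrees; the focal length in pixels is half the picture's height over the tangent of half this angle, whatever the lens; pixels are square), "cx", "cy" (the principal point, pixels), "T" (4x4, takes a point from camera to world coordinates). Camera axes: x right, y up, looking along -z (the intrinsics and any distortion apply to the point x, -y, -z); pixel columns grow to the right and rows downward; lengths in m; the calibration is good to about 2 mm. A picture is of the moment at which its call begins. There is no depth.
- env.hand_in(): hands the job in; it is judged then, once.
The state is a dict: "clock": time; "joint_pos": joint angles; "qvel": joint speeds; "tau": joint torques, N m; "tcp_pos": TCP position; "orientation": TCP orientation; "wrist_force": force on the tool from outside, world axes, zero at the start; "ft_torque": the same for the moment, N m; "finger_gap": finger opening in m; "grip_force": force on a finger pad.
Only numpy, scipy, OpenCV 4.12 (cv2) and the standard library are available. Lean on these libraries where they do the work, as an engineer would, in place of code of your own. Each camera call takes 0.05 s, during which the arm holds its last target. There are 200 camera calls.

## Working session

There is one attempt and no reset: what is moved stays moved. The work goes in short steps, Python scripts to look and compute and a shell command to move; the robot and the scene stay as the last step left them, time stands still between calls to the robot, and variables do not carry over. Pictures are saved under pics/ and viewed, at most 10 in all, crops included, and the job is handed in when it is done.

```bash
mkdir -p pics
cat > h.py <<'E'
import numpy as np, cv2
from workcell import env
def cam(n,save=None):
    c=env.read_camera(n)
    if save: cv2.imwrite(f'pics/{save}.png',c['img'][:,:,::-1])
    return c
def K(c):
    f=240/np.tan(np.radians(c['fov_y'])/2); return f
def ray(c,u,v):
    f=K(c); d=np.array([(u-c['cx'])/f,-(v-c['cy'])/f,-1.]); T=np.array(c['T']); return T[:3,3],T[:3,:3]@d
def atz(c,u,v,z):
    o,d=ray(c,u,v); return o+d*(z-o[2])/d[2]
def proj(c,P):
    T=np.array(c['T']); P=np.atleast_2d(P); q=(P-T[:3,3])@T[:3,:3]; f=K(c)
    return np.c_[c['cx']-f*q[:,0]/q[:,2], c['cy']+f*q[:,1]/q[:,2]]
E
python3 - <<'E'
from h import *
for n in('top','side'):
    c=cam(n,n+'0'); print(n,{k:(np.round(v,4).tolist() if k=='T' else v) for k,v in c.items() if k!='img'})
print(env.get_state(),env.tip_extent)
E
```

```text
top {'fov_y': 45.27410905072794, 'cx': 323.70297890457044, 'cy': 239.407007756308, 'T': [[-0.3837, 0.7966, -0.4672, 0.023], [-0.9234, -0.3379, 0.1821, 0.12], [-0.0128, 0.5013, 0.8652, 1.1288], [0.0, 0.0, 0.0, 1.0]]}
side {'fov_y': 45.22177699736079, 'cx': 316.87403275597376, 'cy': 243.53536122836402, 'T': [[-0.9998, -0.0195, -0.0065, 0.5789], [0.0055, -0.5591, 0.8291, 1.0457], [-0.0198, 0.8289, 0.5591, 0.8505], [0.0, 0.0, 0.0, 1.0]]}
{'clock': 0.1, 'joint_pos': array([ 1.12741226e+00,  3.13939078e-01,  4.51169313e-02,  1.30361232e+00,
       -2.08294185e-05,  1.43120854e+00]), 'qvel': array([-0.00040222, -0.00112817,  0.0038755 , -0.00157779,  0.00103705,
        0.00042286]), 'tau': array([ 2.43791714e-03, -4.81726527e+01,  2.99243867e+01,  1.26942561e-02,
       -1.14095881e-04,  1.43750918e-05]), 'tcp_pos': array([0.17180595, 0.54822173, 0.2069002 ]), 'orientation': array([-2.25405303e-04,  1.51314630e-01,  9.88485312e-01, -7.87512214e-04]), 'wrist_force': array([ 0.33623348,  0.89657896, -0.55711159]), 'ft_torque': array([-0.01497841,  0.01406077, -0.02902257]), 'grip_force': 0.0, 'finger_gap': 0.08567594616855051} 0.011
```

View pics/top0.png

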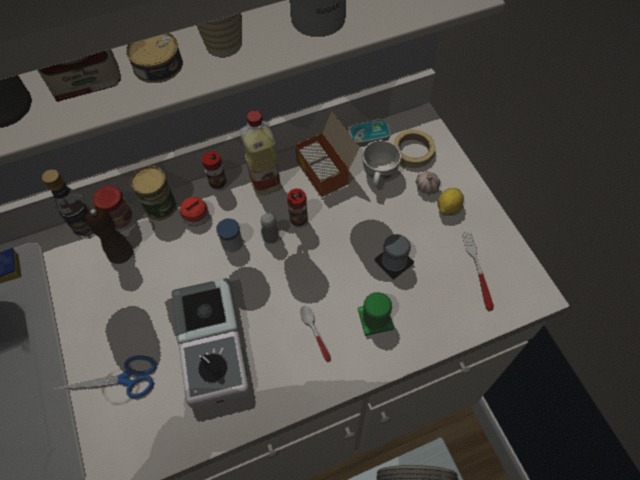

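View pics/side0.png

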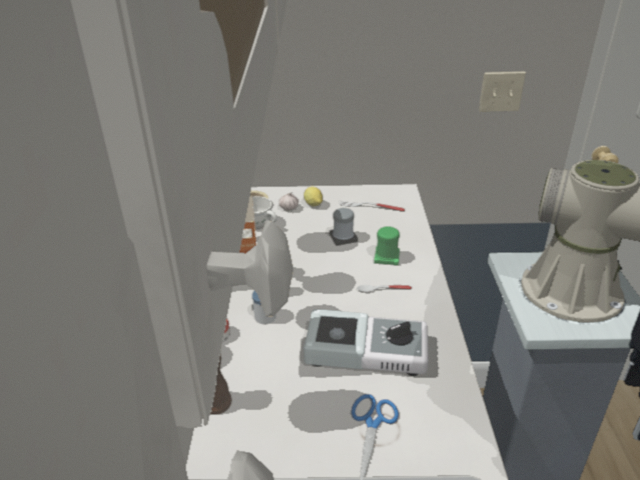

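The top view shows the black-footed steel cup at (397,255) and the grinder with its pocket at (203,308) and its dial at (211,365). Candidates for the cup are the steel cup with black foot (397,255), the green look-alike (377,310), the tin (229,235) and the salt shaker (269,228). I choose (397,255) and will check it in a close crop.

Run:
```python
from h import *
c=cam('top'); s=cam('side')
def crop(im,x,y,w,h,k): return cv2.resize(im[y:y+h,x:x+w,::-1],None,fx=k,fy=k,interpolation=cv2.INTER_CUBIC)
a=crop(c['img'],165,270,90,140,4.2)[:588]   # grinder top
b=crop(c['img'],362,222,70,65,4.2)       # cup top
d=crop(s['img'],325,200,70,50,4.2)
e=crop(s['img'],295,300,140,80,2.9) 
W=np.zeros((600,790,3),np.uint8)
x=0
W[:a.shape[0],:a.shape[1]]=a; W[:b.shape[0],382:382+b.shape[1]]=b
W[280:280+e.shape[0],382:382+e.shape[1]]=e[:,:408]
cv2.imwrite('pics/crop1.png',W)
for n,q in(('top',c),('side',s)):
  print(n,proj(q,[[.1718,.548,.207],[0,0,0.0]]))
for n,u,v,z in(('cup',397,262,.02),('green',377,316,.02),('pocket',203,308,.05),('dial',211,366,.08),('tin',229,230,.068),('salt',268,216,.09),('jar',297,192,.1),('spoonbowl',307,313,0),('spoonend',326,357,0)): print(n,atz(c,u,v,z).round(3))
for n,u,v,z in(('cup',344,232,.02),('pocket',336,332,.05),('dial',402,333,.08)): print(n,atz(s,u,v,z).round(3))
```

```text
top [[  2.38449713 595.45608618]
 [401.80157307 556.14609661]]
side [[629.00410962 428.59928817]
 [570.73990306 290.48540927]]
cup [ 0.507 -0.238  0.02 ]
green [ 0.41  -0.145  0.02 ]
pocket [0.553 0.181 0.05 ]
dial [0.419 0.199 0.08 ]
tin [0.697 0.076 0.068]
salt [ 0.684 -0.011  0.09 ]
jar [ 0.711 -0.089  0.1  ]
spoonbowl [ 0.48  -0.016  0.   ]
spoonend [ 0.376 -0.016  0.   ]
cup [ 0.516 -0.238  0.02 ]
pocket [0.551 0.18  0.05 ]
dial [0.425 0.219 0.08 ]
```

View pics/crop1.png

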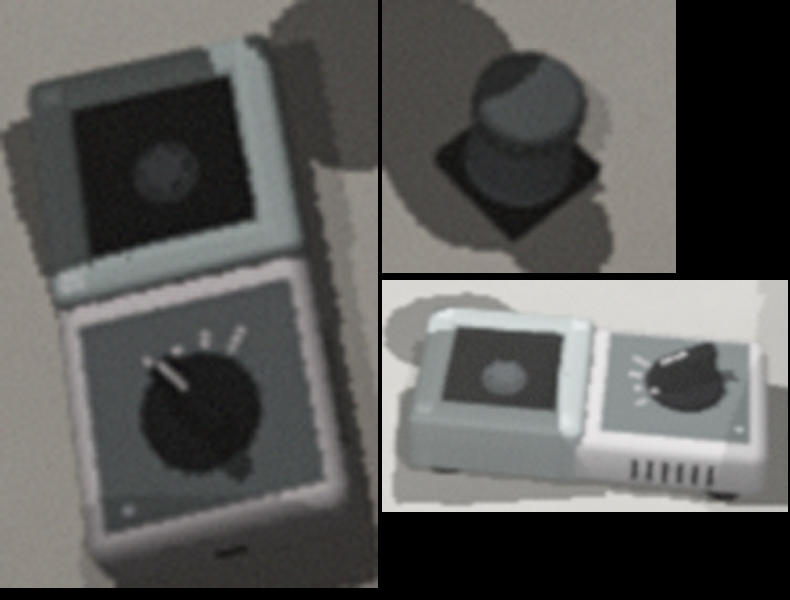

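The crops confirm the choice: a steel cup with a grey lid on a black square foot, foot corners about (375,260), (414,262.5) and (393,279). The pocket is empty with its spigot at (205,311), and the dial pointer is at off. Next I'll fit the poses.

Run:
```python
from h import *
from scipy.optimize import least_squares
c=cam('top'); s=cam('side')
A=lambda L:np.array(L)/4.2+[165,270]
B=lambda L:(np.array(L)-[382,0])/4.2+[362,222]
E_=lambda L:(np.array(L)-[382,280])/2.9+[295,300]
pk=A([(72,112),(231,77),(254,220),(90,252)]); sp=A([(167,172)]); pan=A([(78,325),(291,278),(325,488),(106,533)])
for z in(.051,.056):
  P=np.array([atz(c,*p,z) for p in pk]); print('pk',z,P.mean(0).round(4),[round(np.linalg.norm(P[i]-P[i-1])*1e3,1) for i in range(4)],'yaw',np.degrees(np.arctan2(*(P[1]-P[2])[[1,0]])).round(1),np.degrees(np.arctan2(*(P[0]-P[3])[[1,0]])).round(1))
  P=np.array([atz(s,*p,z) for p in E_([(460,327),(562,333),(560,410),(443,403)])]);print('side',P.mean(0).round(4),[round(np.linalg.norm(P[i]-P[i-1])*1e3,1) for i in range(4)],np.degrees(np.arctan2(*(P[0]-P[1])[[1,0]])).round(1),np.degrees(np.arctan2(*(P[3]-P[2])[[1,0]])).round(1))
print('spigot',atz(c,*sp[0],.05).round(4),atz(s,*E_([(505,376)])[0],.05).round(4))
P=np.array([atz(c,*p,.05) for p in pan]);print('panel',P.mean(0).round(4),np.degrees(np.arctan2(*(P[1]-P[2])[[1,0]])).round(1),np.degrees(np.arctan2(*(P[0]-P[3])[[1,0]])).round(1),np.degrees(np.arctan2(*(P[0]-P[1])[[1,0]])).round(1)-90)
print('dial skirt',atz(c,*A([(200,412)])[0],.057).round(4))
F=np.array([atz(c,*p,.014) for p in B([(437,158),(600,170),(513,240)])]);print('foot',F.round(4),[np.linalg.norm(F[i]-F[2]).round(4) for i in(0,1)],'centre',((F[0]+F[1])/2).round(4),'sides',[np.degrees(np.arctan2(*(F[i]-F[2])[[1,0]])).round(1) for i in(0,1)])
print('lid', atz(c,*B([(530,103)])[0],.082).round(4))
print('side lid',atz(s,344,216,.08).round(4))
```

```text
pk 0.051 [0.5494 0.1802 0.051 ] [np.float64(74.7), np.float64(78.4), np.float64(77.3), np.float64(78.1)] yaw -9.2 -9.0
side [0.5474 0.1753 0.051 ] [np.float64(78.8), np.float64(73.5), np.float64(78.3), np.float64(79.7)] -6.7 -6.4
pk 0.056 [0.5469 0.1799 0.056 ] [np.float64(74.3), np.float64(78.1), np.float64(76.9), np.float64(77.8)] yaw -9.2 -9.0
side [0.5476 0.1807 0.056 ] [np.float64(78.3), np.float64(73.0), np.float64(77.8), np.float64(79.2)] -6.7 -6.4
spigot [0.5449 0.1791 0.05  ] [0.5485 0.1831 0.05  ]
panel [0.4286 0.198  0.05  ] -9.5 -8.4 -9.5
dial skirt [0.4222 0.1987 0.057 ]
foot [[ 0.5337 -0.1987  0.014 ]
 [ 0.4943 -0.2737  0.014 ]
 [ 0.4755 -0.2143  0.014 ]] [np.float64(0.0603), np.float64(0.0623)] centre [ 0.514  -0.2362  0.014 ] sides [np.float64(15.0), np.float64(-72.4)]
lid [ 0.5126 -0.2349  0.082 ]
side lid [ 0.5174 -0.2211  0.08  ]
```

```bash
python3 -m jog '[[-1,-0.02,-0.015,0,0],[-1,-0.03,-0.023,0,0],[-1,-0.03,-0.023,0,0],[-1,-0.03,-0.023,0,0],[-1,-0.03,-0.023,0,0]]' 20; python3 -m jog '[[-1,-0.03,-0.023,0,0],[-1,-0.03,-0.023,0,0],[-1,-0.03,-0.023,0,0],[-1,-0.03,-0.023,0,0],[-1,-0.03,-0.023,0,0]]';python3 -m jog '[[-1,-0.03,-0.023,0,0],[-1,-0.03,-0.023,0,0],[-1,-0.024,-0.030,0,0],[-1,-0.018,-0.035,0,0],[-1,-0.018,-0.035,0,0]]'
```

```text
clock: 0.72
tcp_pos: [0.2741, 0.4034, 0.2076]
orientation: [0.0, 0.151, 0.989, 0.0]
wrist_force: [0.2, 0.3, -0.0]
finger_gap: 0.0854
grip_force: 0.0
clock: 1.13
tcp_pos: [0.383, 0.2485, 0.2079]
orientation: [0.0, 0.151, 0.988, 0.0]
wrist_force: [1.1, 0.1, -0.3]
finger_gap: 0.085
grip_force: 0.0
clock: 1.55
tcp_pos: [0.4536, 0.0731, 0.2077]
orientation: [0.0, 0.151, 0.989, 0.0]
wrist_force: [1.3, 0.1, -0.2]
finger_gap: 0.0857
grip_force: 0.0
```

```bash
python3 -m jog '[[-1,-0.018,-0.035,0,0],[-1,-0.018,-0.035,0,0],[-1,-0.018,-0.035,0,0],[-1,-0.018,-0.035,0,0],[-1,-0.018,-0.035,0.01,0]]'; python3 -m jog '[[-1,-0.018,-0.035,0.015,0],[-1,-0.018,-0.035,0.02,0],[-1,-0.007,-0.010,0.02,0],[-1,0,0,0,0],[-1,0,0,0,0]]'
python3 - <<'E'
from h import *
c=cam('top','a1'); s=cam('side')
crop=lambda im,x,y,w,h,k: cv2.resize(im[y:y+h,x:x+w,::-1],None,fx=k,fy=k,interpolation=cv2.INTER_CUBIC)
cv2.imwrite('pics/a2.png',np.hstack([crop(c['img'],330,150,130,150,3),crop(s['img'],290,130,130,150,3)]))
print(env.get_state()['tcp_pos'],proj(c,env.get_state()['tcp_pos']),proj(s,env.get_state()['tcp_pos']))
E
```

```text
clock: 1.97
tcp_pos: [0.4878, -0.1215, 0.1994]
orientation: [0.002, 0.151, 0.988, -0.0]
wrist_force: [1.2, 0.2, -0.5]
finger_gap: 0.0853
grip_force: 0.0
clock: 2.38
tcp_pos: [0.5021, -0.2056, 0.1427]
orientation: [-0.002, 0.152, 0.988, 0.001]
wrist_force: [-0.1, 0.0, -0.1]
finger_gap: 0.0853
grip_force: 0.0
[ 0.5033214  -0.20479957  0.14474765] [[388.70366166 239.85818802]] [[350.12511053 196.97705274]]
```

View pics/a2.png

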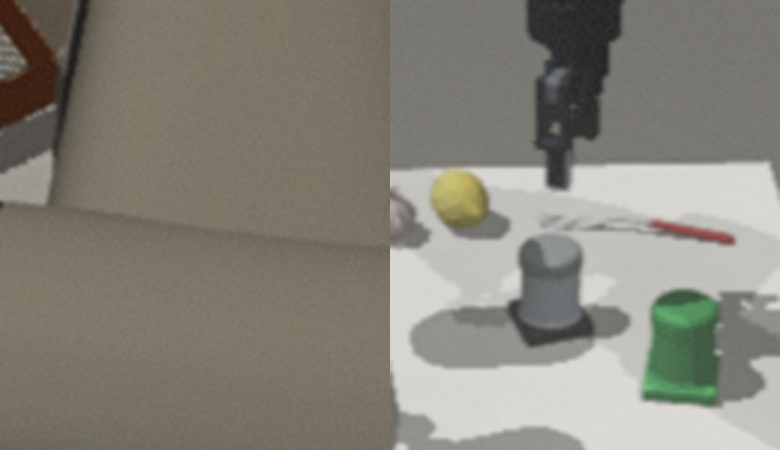

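The side view shows the cup right under the open gripper: lid centre (344,214), foot corners near (329,232), (337,244) and (358,240). The arm hides the top view.

Run:
```python
from h import *
s=cam('side')
for x,y,a in((.514,-.2355,16.3),(.516,-.233,16.3)):
  R=np.radians(a+45+90*np.arange(4)); r=.031*2**.5
  print('foot z0',proj(s,np.c_[x+r*np.cos(R),y+r*np.sin(R),0*R]).round(1).tolist(),'lid',proj(s,[[x,y,.082]]).round(1), 'lid extents',proj(s,[[x+.0295,y,.075],[x-.0295,y,.075]]).round(1).tolist())
im=s['img'].astype(int)
for r in(212,222,228): print(r,im[r,326:364].sum(1).tolist())
cc=im[205:250,344].sum(1);print(cc.tolist())
```

```text
foot z0 [[337.4, 247.1], [359.8, 242.9], [351.9, 230.9], [330.2, 234.8]] lid [[345.1 212.4]] lid extents [[333.7, 215.0], [356.4, 214.5]]
foot z0 [[336.7, 247.7], [359.1, 243.5], [351.2, 231.4], [329.5, 235.3]] lid [[344.3 212.9]] lid extents [[332.9, 215.5], [355.7, 215.0]]
212 [578, 577, 581, 578, 582, 576, 534, 430, 303, 285, 284, 287, 285, 309, 376, 427, 439, 433, 433, 438, 427, 435, 433, 433, 429, 424, 414, 457, 535, 571, 571, 575, 575, 575, 575, 575, 573, 568]
222 [581, 592, 610, 627, 636, 647, 626, 524, 351, 274, 282, 286, 281, 269, 271, 271, 282, 280, 272, 279, 278, 292, 290, 298, 302, 322, 344, 466, 578, 623, 620, 626, 631, 635, 632, 624, 615, 603]
228 [580, 579, 577, 578, 574, 568, 544, 452, 329, 293, 302, 302, 317, 317, 321, 327, 335, 335, 338, 332, 331, 340, 337, 329, 335, 322, 374, 512, 608, 635, 637, 637, 633, 633, 625, 605, 578, 576]
[522, 547, 522, 455, 431, 433, 438, 433, 436, 439, 433, 444, 437, 407, 326, 277, 274, 272, 293, 327, 324, 329, 328, 338, 333, 331, 325, 335, 336, 337, 332, 338, 355, 377, 298, 215, 194, 186, 216, 311, 415, 437, 439, 437, 433]
```

Run:
```python
from h import *
from scipy.optimize import least_squares
from scipy.spatial import ConvexHull
# silhouette fit of the cup in both first pictures
t=np.linspace(0,2*np.pi,48,endpoint=False)
def pts(x,y,a):
    L=[]
    for r,z in((.027,.02),(.027,.063),(.0295,.063),(.0295,.082)): L.append(np.c_[x+r*np.cos(t),y+r*np.sin(t),0*t+z])
    R=np.radians(a+45+90*np.arange(4)); r=.031*2**.5
    F=[np.c_[x+r*np.cos(R),y+r*np.sin(R),0*R+z] for z in(0,.014)]
    return L,F
C={n:env.read_camera(n) for n in('top','side')}
for n in C: C[n]['img']=cv2.imread(f'pics/{n}0.png')[:,:,::-1]
def mask(c,p,d):
    m=np.zeros((480*8,640*8),np.uint8)
    L,F=pts(*p)
    for S in(np.vstack(L[:2]),np.vstack(L[2:]),np.vstack(F)):
        q=(proj(c,S)+d+.5)*8; cv2.fillConvexPoly(m,cv2.convexHull(q.astype(np.float32)).astype(np.int32),1)
    return cv2.resize(m.astype(np.float32),(640,480),interpolation=cv2.INTER_AREA)
for n,roi in(('top',(365,222,425,285)),('side',(322,200,366,252))):
    c=C[n]; x0,y0,x1,y1=roi; im=cv2.GaussianBlur(c['img'],(0,0),.6).astype(float)[y0:y1,x0:x1]
    g=im.sum(2); best=None
    # foot black: match dark class plus body via gradient energy along model edge
    gx=cv2.Sobel(g,cv2.CV_64F,1,0);gy=cv2.Sobel(g,cv2.CV_64F,0,1);G=np.sqrt(np.hypot(gx,gy))
    res=[]
    for x in np.arange(.506,.526,.001):
     for y in np.arange(-.248,-.226,.001):
      m=mask(c,(x,y,16.3),0)[y0:y1,x0:x1]; e=np.hypot(cv2.Sobel(m,cv2.CV_32F,1,0),cv2.Sobel(m,cv2.CV_32F,0,1))
      res.append(((e*G).sum()/e.sum(),round(x,3),round(y,3)))
    res.sort(reverse=True);x,y=res[0][1:];print(n,res[:4])
    r2=[]
    for a in np.arange(6,27,1.):
      m=mask(c,(x,y,a),0)[y0:y1,x0:x1]; e=np.hypot(cv2.Sobel(m,cv2.CV_32F,1,0),cv2.Sobel(m,cv2.CV_32F,0,1)); r2.append(((e*G).sum()/e.sum(),a))
    print(sorted(r2,reverse=True)[:4])
```

```text
top [(np.float64(18.029537493816758), np.float64(0.517), np.float64(-0.236)), (np.float64(17.89747295684368), np.float64(0.516), np.float64(-0.236)), (np.float64(17.87043933343679), np.float64(0.517), np.float64(-0.237)), (np.float64(17.836676722411763), np.float64(0.518), np.float64(-0.236))]
[(np.float64(18.0409858728042), np.float64(15.0)), (np.float64(18.039056443029903), np.float64(16.0)), (np.float64(18.00706460419081), np.float64(17.0)), (np.float64(17.951716900711876), np.float64(14.0))]
side [(np.float64(22.01469067863066), np.float64(0.519), np.float64(-0.241)), (np.float64(22.013846485393056), np.float64(0.519), np.float64(-0.242)), (np.float64(21.942869518212383), np.float64(0.519), np.float64(-0.243)), (np.float64(21.92965692698404), np.float64(0.518), np.float64(-0.241))]
[(np.float64(22.01469067863066), np.float64(16.0)), (np.float64(22.009682889780702), np.float64(15.0)), (np.float64(21.99328744860553), np.float64(14.0)), (np.float64(21.972759984643613), np.float64(13.0))]
```

```bash
python3 -m jog '[[-1,-0.012,-0.014,0.01,0],[-1,-0.012,-0.014,0.01,0],[-1,0,0,0,0],[-1,0,0,0,0]]'
```

```text
clock: 2.97
tcp_pos: [0.5181, -0.239, 0.1243]
orientation: [0.0, 0.151, 0.989, 0.0]
wrist_force: [-0.9, 0.7, 0.5]
finger_gap: 0.0853
grip_force: 0.0
```

```bash
python3 -m jog '[[-1,0,0,0.022,0],[-1,0,0,0.022,0],[-1,0,0,0.022,0],[-1,0,0,0.018,0],[-1,0,0,0.006,0]]'; python3 -m jog '[[1,0,0,0,0],[1,0,0,0,0],[1,0,0,0,0],[1,0,0,0,0],[1,0,0,0,0]]' 40; python3 -m jog '[[1,0,0,0,0],[1,0,0,0,0]]' 40
```

```text
clock: 3.38
tcp_pos: [0.5163, -0.2373, 0.0323]
orientation: [-0.002, 0.151, 0.989, 0.001]
wrist_force: [-0.5, 0.1, 0.3]
finger_gap: 0.0858
grip_force: 0.0
clock: 3.8
tcp_pos: [0.5192, -0.24, 0.0359]
orientation: [0.002, 0.151, 0.989, -0.0]
wrist_force: [-0.7, 2.3, 7.7]
finger_gap: 0.0544
grip_force: 43.3
clock: 3.97
tcp_pos: [0.5192, -0.24, 0.0359]
orientation: [0.002, 0.151, 0.989, -0.0]
wrist_force: [0.0, 1.2, 7.5]
finger_gap: 0.0541
grip_force: 43.3
```

```bash
python3 -m jog '[[1,0,0,-0.01,0],[1,0,0,-0.025,6],[1,0,0,-0.03,6],[1,0,0,-0.03,6],[1,0,0,-0.02,6.2]]'; python3 -m jog '[[1,0.008,0.010,0,0],[1,0.016,0.020,0,0],[1,0.022,0.028,0,0],[1,0.022,0.028,0,0],[1,0.022,0.028,0,0]]'; python3 -m jog '[[1,0.022,0.028,0,0],[1,0.022,0.028,0,0],[1,0.022,0.028,0,0],[1,0.022,0.028,0,0],[1,0.022,0.028,0,0]]';  python3 -m jog '[[1,0.022,0.028,0,0],[1,0.020,0.028,0,0],[1,0.012,0.015,0,0],[1,0.006,0.008,0,0],[1,0,0,0,0]]'
```

```text
clock: 4.38
tcp_pos: [0.5184, -0.24, 0.1525]
orientation: [0.001, 0.358, 0.934, -0.0]
wrist_force: [0.4, -0.5, -1.9]
finger_gap: 0.0539
grip_force: 43.0
clock: 4.8
tcp_pos: [0.5251, -0.0925, 0.1481]
orientation: [-0.001, 0.354, 0.935, 0.0]
wrist_force: [0.4, 0.0, -2.1]
finger_gap: 0.054
grip_force: 42.9
clock: 5.22
tcp_pos: [0.5356, 0.0855, 0.1481]
orientation: [-0.001, 0.354, 0.935, -0.0]
wrist_force: [0.6, -0.2, -1.4]
finger_gap: 0.0538
grip_force: 42.9
clock: 5.63
tcp_pos: [0.5435, 0.1843, 0.1481]
orientation: [-0.001, 0.353, 0.936, -0.0]
wrist_force: [0.4, 0.4, -1.6]
finger_gap: 0.0541
grip_force: 43.0
```

```bash
python3 -m jog '[[1,0,0,0,0],[1,0,0,0,0]]'
python3 - <<'E'
from h import *
c=cam('top'); s=cam('side')
cv2.imwrite('pics/b_top.png',c['img'][:,:,::-1]); cv2.imwrite('pics/b_side.png',s['img'][:,:,::-1])
crop=lambda im,x,y,w,h,k: cv2.resize(im[y:y+h,x:x+w,::-1],None,fx=k,fy=k,interpolation=cv2.INTER_CUBIC)
cv2.imwrite('pics/b.png',np.hstack([crop(c['img'],150,230,130,180,3),crop(s['img'],280,240,130,180,3)]))
S=env.get_state();print(S['tcp_pos'],S['orientation'],S['finger_gap'])
E
```

```text
clock: 5.8
tcp_pos: [0.5442, 0.181, 0.1486]
orientation: [-0.0, 0.355, 0.935, -0.0]
wrist_force: [0.1, 0.3, -2.0]
finger_gap: 0.0541
grip_force: 43.0
[0.54453068 0.18066972 0.14888745] [-9.60067380e-05  3.55945721e-01  9.34506602e-01 -2.15069022e-04] 0.05391434804066497
```

View pics/b.png

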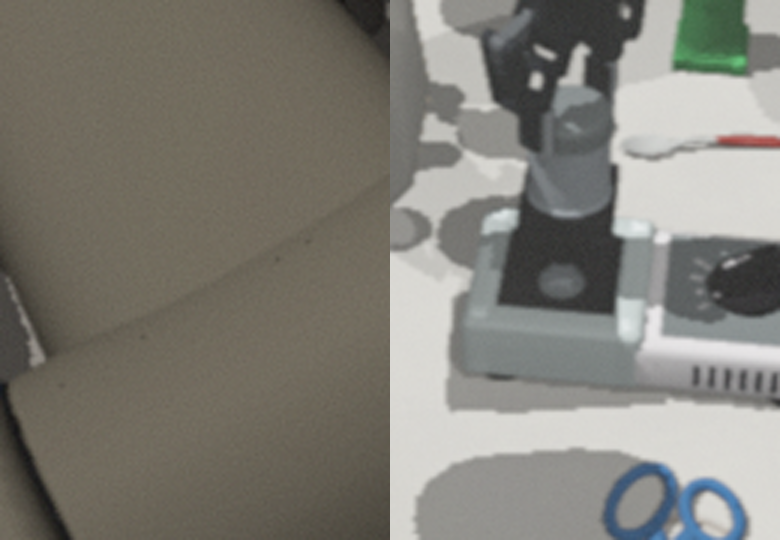

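The side view shows the cup held over the pocket, body edges at columns 326 and 354, spigot at (337,334), pocket front edge near row 342. I'll fit both numerically.

```bash
cat > fit.py <<'E'
from h import *
from scipy.optimize import minimize
t=np.linspace(0,2*np.pi,60,endpoint=False)
def G(im,s=.6):
    g=cv2.GaussianBlur(im,(0,0),s).astype(float).sum(2)
    return np.sqrt(np.hypot(cv2.Sobel(g,cv2.CV_64F,1,0),cv2.Sobel(g,cv2.CV_64F,0,1))).astype(np.float32)
def line(a,b,n=60): return a+(b-a)*np.linspace(0.04,.96,n)[:,None]
def sample(g,q): return cv2.remap(g,q[:,0].astype(np.float32)[None],q[:,1].astype(np.float32)[None],cv2.INTER_LINEAR).mean()
def search(f,x0,steps):
    best=tuple(x0)
    for st in steps:
        gr=[np.arange(-6,7)*s+b for s,b in zip(st,best)]
        best=max(((f(*p),p) for p in np.array(np.meshgrid(*gr)).reshape(len(st),-1).T),key=lambda r:r[0])[1]
    return np.round(best,4)
def sq(x,y,a,h,z):
    R=np.radians(a+45+90*np.arange(4)); return np.c_[x+h*2**.5*np.cos(R),y+h*2**.5*np.sin(R),0*R+z]
E
python3 - <<'E'
from fit import *
C={n:env.read_camera(n) for n in('top','side')}
for n in C:
    g=G(cv2.imread(f'pics/{n}0.png')[:,:,::-1])
    def f(x,y,a):
        q=sq(x,y,a,.0375,.056); return sample(g,np.vstack([line(*proj(C[n],q[[i-1,i]])) for i in range(4)]))
    p=search(f,(.547,.18,-8.5),[(.001,.001,.7),(.0004,.0004,.3)]);print(n,'pocket',p)
    gs=G(cv2.imread(f'pics/{n}0.png')[:,:,::-1])
    def f2(x,y): return sample(gs,proj(C[n],np.c_[x+.0273*np.cos(t),y+.0273*np.sin(t),0*t+.056]))
c=C['side']; g=G(c['img']); z0=env.get_state()['tcp_pos'][2]-.0359; print(z0)
b=c['T'][:3,3]
def f(x,y):
    d=np.arctan2(b[1]-y,b[0]-x); arc=d+np.linspace(-1.3,1.3,60)
    bot=np.c_[x+.027*np.cos(arc),y+.027*np.sin(arc),0*arc+z0+.018]
    ed=[line(np.array([x+.027*np.cos(k),y+.027*np.sin(k),z0+.02]),np.array([x+.027*np.cos(k),y+.027*np.sin(k),z0+.04])) for k in(d-1.5708+.35,d+1.5708-.35)]
    q=proj(c,bot); e=[]
    # silhouette lines: extreme columns of the two circles
    for z in(.02,.05):
        w=proj(c,np.c_[x+.027*np.cos(t),y+.027*np.sin(t),0*t+z0+z]); e.append((w[w[:,0].argmin()],w[w[:,0].argmax()]))
    return sample(g,q)+sample(g,line(e[0][0],e[1][0]))+sample(g,line(e[0][1],e[1][1]))
print('cup',search(f,(.5445,.1807),[(.001,.001),(.0004,.0004)]))
E
```

```text
top pocket [ 0.5474  0.1796 -7.8   ]
side pocket [ 0.5496  0.179  -8.1   ]
0.11317896796086911
cup [0.5459 0.1857]
```

```bash
python3 -m jog '[[1,-0.0036,0.0012,0.012,-0.5],[1,0,0,0.015,0],[1,0,0,0.013,0],[1,0,0,0.007,0],[1,0,0,0,0]]'; python3 -m jog '[[1,0,0,0,0],[1,0,0,0,0]]'
python3 - <<'E'
from h import *
c=cam('top'); s=cam('side')
cv2.imwrite('pics/c_side.png',s['img'][:,:,::-1])
crop=lambda im,x,y,w,h,k: cv2.resize(im[y:y+h,x:x+w,::-1],None,fx=k,fy=k,interpolation=cv2.INTER_CUBIC)
cv2.imwrite('pics/c.png',crop(s['img'],295,275,100,90,6))
S=env.get_state();print(S['tcp_pos'],S['orientation'],S['finger_gap'],S['wrist_force'])
E
```

```text
clock: 6.42
tcp_pos: [0.5468, 0.1797, 0.1003]
orientation: [-0.001, 0.352, 0.936, -0.001]
wrist_force: [0.1, 0.1, -2.2]
finger_gap: 0.054
grip_force: 43.0
clock: 6.58
tcp_pos: [0.5487, 0.1805, 0.1028]
orientation: [0.001, 0.351, 0.936, 0.0]
wrist_force: [-0.1, -0.3, -0.7]
finger_gap: 0.0545
grip_force: 43.0
[0.54886251 0.18069077 0.10304082] [8.09711076e-04 3.51111039e-01 9.36333340e-01 5.09610549e-04] 0.054558705663452264 [ 0.15073774  0.09822673 -2.13421652]
```

View pics/c.png

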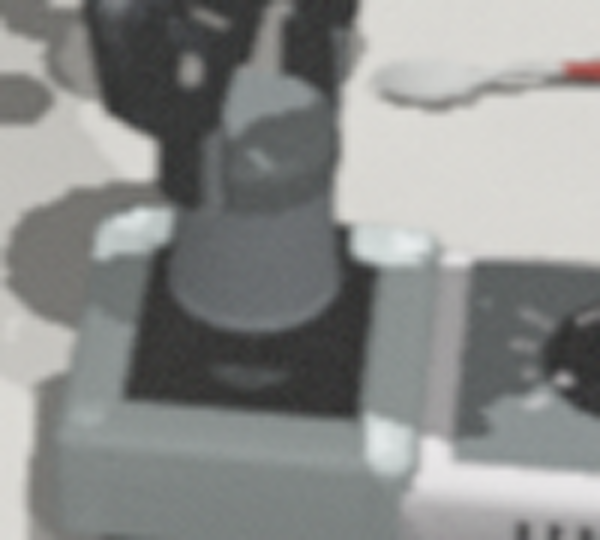

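Run:
```python
from fit import *
c=env.read_camera('side'); c['img']=cv2.imread('pics/c_side.png')[:,:,::-1]; g=G(c['img'])
for z0 in(.065,.0671,.069):
  def f(x,y):
    d=np.arctan2(c['T'][1,3]-y,c['T'][0,3]-x); arc=d+np.linspace(-1.3,1.3,60)
    e=[]
    for z in(.02,.045):
        w=proj(c,np.c_[x+.027*np.cos(t),y+.027*np.sin(t),0*t+z0+z]); e.append((w[w[:,0].argmin()],w[w[:,0].argmax()]))
    return sample(g,proj(c,np.c_[x+.027*np.cos(arc),y+.027*np.sin(arc),0*arc+z0+.018]))+sample(g,line(e[0][0],e[1][0]))+sample(g,line(e[0][1],e[1][1]))
  print(z0,'cup',search(f,(.549,.182),[(.001,.001),(.0004,.0004)]))
q=lambda P:((proj(c,P)-[295,275]+.5)*6-.5).round(0).tolist()
print('foot front bottom edge',q(sq(.5488,.1807,-8.3,.031,.0671)[:2]), 'mid',q(sq(.5488,.1807,-8.3,.031,.0671)[:2].mean(0)))
print('mouth',q(sq(.5496,.179,-8.1,.0375,.056)),'spigot',q([[.5496,.179,.05]]))
```

```text
0.065 cup [0.55   0.1826]
0.0671 cup [0.55  0.185]
0.069 cup [0.55  0.187]
foot front bottom edge [[151.0, 364.0], [340.0, 380.0]] mid [[245.0, 372.0]]
mouth [[127.0, 398.0], [355.0, 417.0], [373.0, 264.0], [157.0, 248.0]] spigot [[253.0, 343.0]]
```

```bash
python3 -m jog '[[1,-0.0007,-0.0007,0.004,0],[1,0,0,0.004,0],[1,0,0,0.003,0],[1,0,0,0.002,0],[1,0,0,0,0]]'; python3 -m jog '[[1,0,0,0.002,0],[1,0,0,0.002,0],[1,0,0,0.001,0],[1,0,0,0,0]]'
```

```text
clock: 7.15
tcp_pos: [0.5476, 0.1796, 0.0882]
orientation: [-0.001, 0.351, 0.936, -0.0]
wrist_force: [0.9, -0.0, -1.7]
finger_gap: 0.0542
grip_force: 43.0
clock: 7.48
tcp_pos: [0.5489, 0.1792, 0.0866]
orientation: [0.001, 0.351, 0.936, 0.0]
wrist_force: [-5.3, -4.0, 12.6]
finger_gap: 0.054
grip_force: 44.5
```

```bash
python3 -m jog '[[1,0.0003,-0.0015,0,0],[1,0,0,0,0],[1,0,0,0,0]]'; python3 -m jog '[[1,0.0002,-0.0010,0.001,0],[1,0,0,0.001,0],[1,0,0,0,0],[1,0,0,0,0]]'
```

```text
clock: 7.73
tcp_pos: [0.5488, 0.1789, 0.0865]
orientation: [0.002, 0.351, 0.936, 0.001]
wrist_force: [-1.2, -1.4, 9.1]
finger_gap: 0.054
grip_force: 44.1
clock: 8.07
tcp_pos: [0.5497, 0.1777, 0.0853]
orientation: [0.004, 0.352, 0.936, 0.001]
wrist_force: [1.7, -2.2, 11.2]
finger_gap: 0.054
grip_force: 44.2
```

```bash
python3 -m jog '[[1,-0.0014,-0.0008,0,0],[1,0,0,0.001,0],[1,0,0,0.001,0],[1,0,0,0,0],[1,0,0,0,0]]'
python3 - <<'E'
from h import *
print(env.get_state()['ft_torque'])
E
```

```text
clock: 8.48
tcp_pos: [0.5484, 0.1771, 0.0806]
orientation: [0.001, 0.351, 0.936, 0.001]
wrist_force: [4.8, 2.2, 3.0]
finger_gap: 0.0544
grip_force: 43.4
[ 0.54809118 -1.182452   -0.20011999]
```

```bash
python3 -m jog '[[1,-0.0003,0.0008,0.001,0],[1,0,0,0.001,0],[1,0,0,0.001,0],[1,0,0,0,0],[1,0,0,0,0]]'
```

```text
clock: 8.9
tcp_pos: [0.5483, 0.1774, 0.078]
orientation: [0.001, 0.351, 0.936, 0.001]
wrist_force: [3.7, 3.0, 7.7]
finger_gap: 0.054
grip_force: 43.9
```

```bash
python3 -m jog '[[1,-0.0002,0.0008,0.0015,0],[1,0,0,0,0],[1,0,0,0,0]]'
```

```text
clock: 9.15
tcp_pos: [0.5484, 0.1775, 0.0779]
orientation: [0.001, 0.351, 0.936, 0.0]
wrist_force: [-1.0, 1.3, 17.2]
finger_gap: 0.054
grip_force: 44.9
```

```bash
python3 -m jog '[[1,0,0,-0.0010,0],[0,0,0,0,0],[-1,0,0,0,0],[-1,0,0,0,0],[-1,0,0,0,0]]' 20;  python3 -m jog '[[-1,0,0,0,0],[-1,0,0,-0.02,0],[-1,0,0,-0.03,0],[-1,0,0,-0.03,0],[-1,0,0,-0.03,0]]'
python3 - <<'E'
from h import *
s=cam('side','d_side')
crop=lambda im,x,y,w,h,k: cv2.resize(im[y:y+h,x:x+w,::-1],None,fx=k,fy=k,interpolation=cv2.INTER_CUBIC)
cv2.imwrite('pics/d.png',crop(s['img'],295,265,140,110,5))
E
```

```text
clock: 9.57
tcp_pos: [0.5461, 0.177, 0.0753]
orientation: [-0.002, 0.351, 0.936, -0.001]
wrist_force: [-0.2, 1.1, 0.1]
finger_gap: 0.0848
grip_force: 0.0
clock: 9.98
tcp_pos: [0.5469, 0.1772, 0.1867]
orientation: [-0.001, 0.351, 0.936, -0.001]
wrist_force: [0.9, -0.1, 0.1]
finger_gap: 0.0854
grip_force: 0.0
```

View pics/d.png

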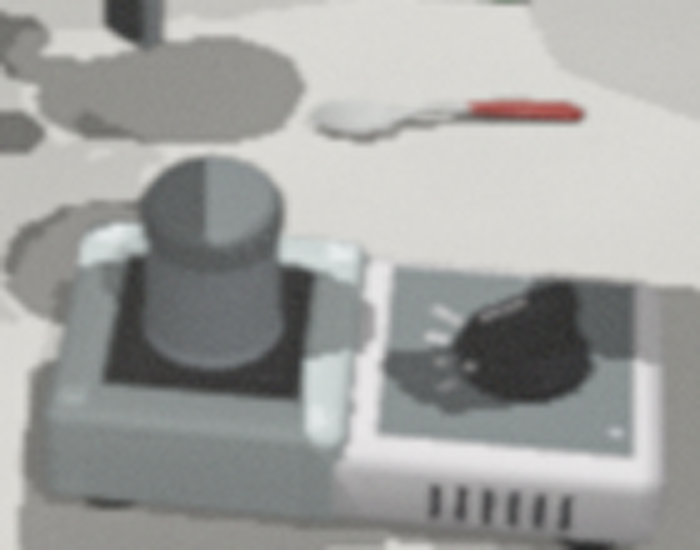

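The side view shows the cup seated flat and square in the pocket, with the dial still at off and the gripper clear. Next I turn the gripper across the bar and move above the dial.

```bash
python3 -m jog '[[-1,0,0,0,-6.74],[-1,0,0,0,-6.74],[-1,0,0,0,-6.74],[-1,0,0,0,-6.74],[-1,0,0,0,-6.74]]' 60; python3 -m jog '[[-1,0,0,0,-6.74],[-1,0,0,0,-6.74],[-1,0,0,0,-6.74],[-1,0,0,0,-6.74],[-1,0,0,0,-6.74]]'; python3 -m jog '[[-1,0,0,0,0],[-1,0,0,0,0]]'
python3 - <<'E'
from h import *
S=env.get_state(); p=S['tcp_pos'];w,x,y,z=S['orientation'];a=2*np.arctan2(y,x)
d=np.array([.4237,.1965])-p[:2];X=np.array([np.cos(a),np.sin(a)]);Y=np.array([np.sin(a),-np.cos(a)])
print(p,np.degrees(a)%360,'tooly',np.degrees(a)%360-90,d@X,d@Y)
E
```

```text
clock: 10.45
tcp_pos: [0.5474, 0.1773, 0.1857]
orientation: [-0.001, 0.062, 0.998, -0.0]
wrist_force: [-0.2, -0.7, -0.6]
finger_gap: 0.0855
grip_force: 0.0
clock: 10.87
tcp_pos: [0.5474, 0.1773, 0.1856]
orientation: [-0.001, -0.23, 0.973, 0.0]
wrist_force: [0.2, -0.3, 0.4]
finger_gap: 0.0854
grip_force: 0.0
clock: 11.03
tcp_pos: [0.5476, 0.1773, 0.1858]
orientation: [-0.001, -0.226, 0.974, 0.0]
wrist_force: [-0.1, 0.3, 0.0]
finger_gap: 0.0852
grip_force: 0.0
[0.54760898 0.17734325 0.18584578] 206.10949026862187 tooly 116.10949026862187 0.1028339989533127 0.07173273503326158
```

```bash
python3 -m jog '[[-1,0.02,0.014,0,0],[-1,0.03,0.021,0,0],[-1,0.03,0.021,0,0],[-1,0.0165,0.0115,0.01,0],[-1,0.0065,0.0045,0.02,0]]'; python3 -m jog '[[-1,0,0,0.02,0],[-1,0,0,0.02,0],[0,0,0,0,0],[0,0,0,0,0]]'
python3 - <<'E'
from h import *
c=cam('top');s=cam('side','e_side')
crop=lambda im,x,y,w,h,k: cv2.resize(im[y:y+h,x:x+w,::-1],None,fx=k,fy=k,interpolation=cv2.INTER_CUBIC)
cv2.imwrite('pics/e.png',np.hstack([crop(s['img'],340,270,110,110,5)[:,:,:],cv2.resize(c['img'][230:410,150:280,::-1],(240,332)).repeat(1,0) if 0 else crop(c['img'],170,310,50,110,5)]))
p=env.get_state();print(p['tcp_pos'],p['finger_gap'],p['orientation'],proj(s,p['tcp_pos']))
E
```

```text
clock: 11.45
tcp_pos: [0.4219, 0.197, 0.1581]
orientation: [0.001, -0.227, 0.974, 0.0]
wrist_force: [1.1, -0.3, -0.6]
finger_gap: 0.0853
grip_force: 0.0
clock: 11.78
tcp_pos: [0.4227, 0.1961, 0.1159]
orientation: [-0.001, -0.227, 0.974, -0.0]
wrist_force: [-0.4, -0.7, 0.5]
finger_gap: 0.0642
grip_force: 0.0
[0.42456291 0.19648378 0.11744718] 0.04884202224341313 [ 5.47078557e-04 -2.26811323e-01  9.73938562e-01  2.90110640e-05] [[401.824622   310.76401633]]
```

View pics/e.png

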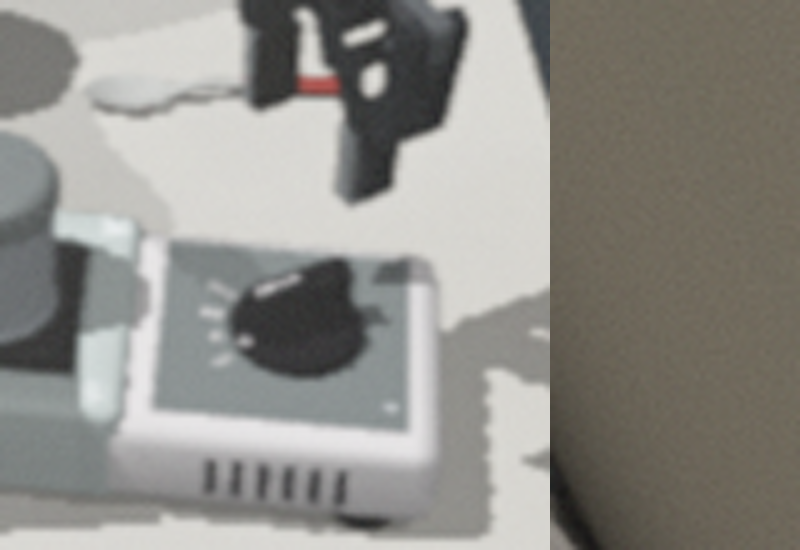

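The side view shows the dial bar still at off, skirt centre near (400,334), and the gripper spanning it with its tips at about (413,310) and (394,291). I'll check tip height and centring.

Run:
```python
from fit import *
s=env.read_camera('side'); S=env.get_state(); p=S['tcp_pos']; print(p,S['finger_gap'])
a=np.radians(116.2);Y=np.array([np.cos(a),np.sin(a),0])
for h in(.0245,.032):
  for dz in(0,-.011): print(h,dz,proj(s,[p+Y*h+[0,0,dz],p-Y*h+[0,0,dz]]).round(1).tolist())
for x,y in((.4242,.1956),(.4222,.1987)):
  A=np.radians(26.3);X=np.array([np.cos(A),np.sin(A),0])*.023
  print('bar top ends',proj(s,[np.array([x,y,.081])+X,np.array([x,y,.081])-X]).round(1).tolist(),'skirt ext',[f(proj(s,np.c_[x+.027*np.cos(t),y+.027*np.sin(t),0*t+.05])[:,k]).round(1) for k in(0,1) for f in(np.min,np.max)])
```

```text
[0.42490436 0.19659407 0.11770242] 0.04316430789146523
0.0245 0 [[408.8, 318.2], [394.7, 303.5]]
0.0245 -0.011 [[408.4, 322.5], [394.4, 307.8]]
0.032 0 [[411.1, 320.5], [392.6, 301.3]]
0.032 -0.011 [[410.7, 324.9], [392.3, 305.6]]
bar top ends [[390.9, 328.3], [410.6, 320.9]] skirt ext [np.float64(386.2), np.float64(413.5), np.float64(327.1), np.float64(345.8)]
bar top ends [[392.1, 329.4], [411.8, 322.0]] skirt ext [np.float64(387.4), np.float64(414.7), np.float64(328.1), np.float64(346.9)]
```

Run:
```python
from h import *
s=env.read_camera('side')
p=np.array([.5488,.1807,.103]);a=np.radians(48.9);Y=np.array([np.cos(a),np.sin(a),0]);X=np.array([-np.sin(a),np.cos(a),0])
for dz in(-.011,0,.01,.02,.03):
  print(dz,((proj(s,[p+Y*h+X*w+[0,0,dz] for h in(.027,.037) for w in(-.011,.011)])-[295,275]+.5)*6-.5).round(0).tolist())
# empirical: current picture, tips
im=s['img']; cv2.imwrite('pics/f.png',cv2.resize(im[265:355,360:460,::-1],None,fx=6,fy=6,interpolation=cv2.INTER_CUBIC))
p=env.get_state()['tcp_pos'];g=env.get_state()['finger_gap'];a=np.radians(116.2);Y=np.array([np.cos(a),np.sin(a),0]);X=np.array([-np.sin(a),np.cos(a),0])
print(p,g)
for dz in(-.011,0,.01,.02,.03):
  print(dz,((proj(s,[p+Y*h+X*w+[0,0,dz] for h in(g/2,-g/2) for w in(-.011,.011)])-[360,265]+.5)*6-.5).round(0).tolist())
```

```text
-0.011 [[178.0, 280.0], [229.0, 309.0], [158.0, 296.0], [210.0, 325.0]]
0 [[177.0, 254.0], [229.0, 283.0], [157.0, 270.0], [209.0, 299.0]]
0.01 [[177.0, 231.0], [229.0, 260.0], [157.0, 247.0], [209.0, 276.0]]
0.02 [[176.0, 207.0], [229.0, 236.0], [156.0, 223.0], [209.0, 252.0]]
0.03 [[176.0, 183.0], [229.0, 212.0], [156.0, 199.0], [209.0, 228.0]]
[0.42499655 0.19660266 0.11773336] 0.0428215117213659
-0.011 [[258.0, 353.0], [316.0, 331.0], [185.0, 275.0], [242.0, 254.0]]
0 [[261.0, 327.0], [319.0, 305.0], [187.0, 249.0], [244.0, 228.0]]
0.01 [[263.0, 303.0], [321.0, 281.0], [189.0, 225.0], [246.0, 205.0]]
0.02 [[265.0, 278.0], [323.0, 257.0], [190.0, 201.0], [248.0, 181.0]]
0.03 [[267.0, 254.0], [326.0, 232.0], [192.0, 177.0], [250.0, 157.0]]
```

View pics/f.png

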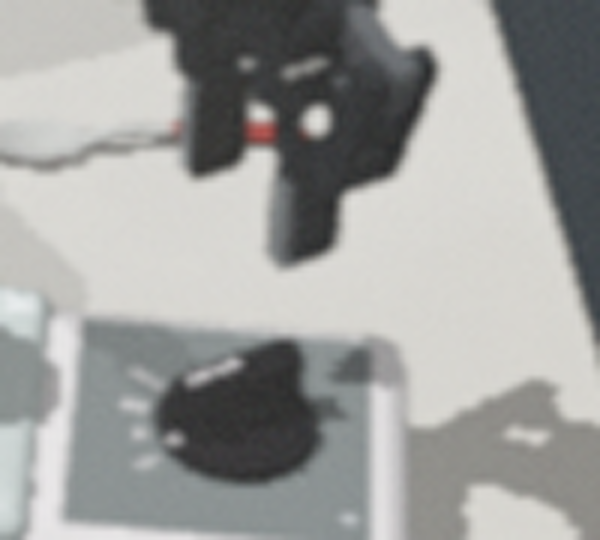

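The close view shows the gripper centred over the bar along its closing line, with tips at about (407,309), seemingly higher than TCP − 11 mm. Closing at a safe height will show whether they reach the bar.

```bash
python3 -m jog '[[0,0,0,0.012,0],[0,0,0,0.012,0],[0,0,0,0.012,0],[0,0,0,0.006,0],[0,0,0,0,0]]' 20; python3 -m jog '[[0.4,0,0,0,0],[0.4,0,0,0,0],[1,0,0,0,0],[1,0,0,0,0],[1,0,0,0,0]]' 20
```

```text
clock: 12.4
tcp_pos: [0.4235, 0.1962, 0.074]
orientation: [-0.001, -0.227, 0.974, 0.0]
wrist_force: [0.2, 0.8, -0.9]
finger_gap: 0.0426
grip_force: 0.0
clock: 12.82
tcp_pos: [0.4242, 0.1965, 0.075]
orientation: [0.0, -0.227, 0.974, 0.0]
wrist_force: [0.2, -0.1, 0.3]
finger_gap: 0.0004
grip_force: 0.0
```

```bash
python3 -m jog '[[1,0,0,0.004,0],[1,0,0,0.004,0],[1,0,0,0,0],[1,0,0,0,0]]'; python3 -m jog '[[1,0,0,0.003,0],[1,0,0,0,0],[1,0,0,0,0]]'; python3 -m jog '[[1,0,0,0.002,0],[1,0,0,0,0],[1,0,0,0,0]]'
```

```text
clock: 13.15
tcp_pos: [0.4234, 0.1963, 0.066]
orientation: [-0.001, -0.227, 0.974, 0.0]
wrist_force: [-0.3, -0.2, 0.3]
finger_gap: 0.0
grip_force: 0.0
clock: 13.4
tcp_pos: [0.4237, 0.1963, 0.0633]
orientation: [-0.0, -0.227, 0.974, 0.0]
wrist_force: [1.0, 0.3, -0.6]
finger_gap: 0.0001
grip_force: 0.0
clock: 13.65
tcp_pos: [0.4238, 0.1964, 0.0614]
orientation: [-0.0, -0.227, 0.974, 0.0]
wrist_force: [-0.2, -0.2, -0.2]
finger_gap: 0.0003
grip_force: 0.0
```

```bash
for i in 1; do python3 -m jog '[[1,0,0,0.002,0],[1,0,0,0,0]]'; python3 -m jog '[[1,0,0,0.002,0],[1,0,0,0,0]]'; done | grep -E 'pos|wrist'
```

```text
tcp_pos: [0.4237, 0.1963, 0.0592]
wrist_force: [-0.1, -1.1, 0.8]
tcp_pos: [0.424, 0.1964, 0.0575]
wrist_force: [-0.1, -0.0, -0.6]
```

```bash
python3 -m jog '[[1,0,0,0.0015,0],[1,0,0,0,0],[1,0,0,0,0]]' | grep -E 'pos|wrist'
```

```text
tcp_pos: [0.4241, 0.1965, 0.0573]
wrist_force: [-4.4, -0.9, 11.8]
```

Contact: shut tips meet the bar top (z 0.081) at TCP z 0.0573, so the tips sit 24 mm behind the TCP. I'll grip with TCP at about 0.038, which puts the tips just above the skirt.

```bash
python3 -m jog '[[0,0,0,-0.008,0],[0,0,0,0,0],[0,0,0,0,0],[0,0,0,0,0],[0,0,0,0,0]]' 20; python3 -m jog '[[0,0,0,0.010,0],[0,0,0,0.008,0],[0,0,0,0.005,0],[0,0,0,0,0],[0,0,0,0,0]]'
```

```text
clock: 14.65
tcp_pos: [0.4236, 0.1963, 0.0636]
orientation: [-0.0, -0.227, 0.974, 0.0]
wrist_force: [0.1, 0.6, 0.7]
finger_gap: 0.0429
grip_force: 0.0
clock: 15.07
tcp_pos: [0.4232, 0.1962, 0.0404]
orientation: [-0.001, -0.227, 0.974, 0.0]
wrist_force: [0.4, 0.1, -0.1]
finger_gap: 0.0424
grip_force: 0.0
```

```bash
python3 -m jog '[[0.5,0,0,0.001,0],[0.5,0,0,0,0],[1,0,0,0,0],[1,0,0,0,0],[1,0,0,0,0]]' 40
python3 - <<'E'
from h import *
S=env.get_state();print(S['finger_gap'],S['wrist_force'],S['ft_torque'],S['tcp_pos'])
E
```

```text
clock: 15.48
tcp_pos: [0.4241, 0.1965, 0.0404]
orientation: [0.0, -0.227, 0.974, 0.0]
wrist_force: [-1.0, -0.1, 2.4]
finger_gap: 0.012
grip_force: 40.8
0.012028810429899553 [-0.9983913  -0.09746351  2.43442768] [ 0.09337997  0.16120472 -0.20743812] [0.42406163 0.19654785 0.04036756]
```

```bash
python3 -m jog '[[1,0,0,0,6],[1,0,0,0,6],[1,0,0,0,6],[1,0,0,0,6],[1,0,0,0,6]]' 60; python3 -m jog '[[1,0,0,0,6],[1,0,0,0,6],[1,0,0,0,6],[1,0,0,0,6],[1,0,0,0,6]]'; python3 -m jog '[[1,0,0,0,5],[1,0,0,0,4.5],[1,0,0,0,0],[1,0,0,0,0]]';python3 - <<'E'
from h import *
S=env.get_state();print(S['finger_gap'],S['wrist_force'],S['ft_torque'],S['tcp_pos'],np.degrees(2*np.arctan2(S['orientation'][2],S['orientation'][1])))
E
```

```text
clock: 15.9
tcp_pos: [0.4239, 0.1974, 0.0404]
orientation: [0.0, 0.034, 0.999, 0.001]
wrist_force: [-1.8, 3.5, 3.4]
finger_gap: 0.0115
grip_force: 63.4
clock: 16.32
tcp_pos: [0.4242, 0.1981, 0.0405]
orientation: [-0.0, 0.292, 0.957, 0.002]
wrist_force: [-0.6, 5.8, 1.7]
finger_gap: 0.0113
grip_force: 63.2
clock: 16.65
tcp_pos: [0.4243, 0.1983, 0.0405]
orientation: [-0.0, 0.368, 0.93, 0.002]
wrist_force: [-0.8, 6.0, 0.5]
finger_gap: 0.0115
grip_force: 63.2
0.011525294683524357 [-0.79126243  5.98553585  0.53315809] [1.2682778  0.11612816 0.12754973] [0.42432217 0.19832122 0.04046263] 136.87499912371388
```

Run:
```python
from h import *
s=cam('side')
cv2.imwrite('pics/g.png',cv2.resize(s['img'][270:380,300:440,::-1],None,fx=5,fy=5,interpolation=cv2.INTER_CUBIC))
```

```text
(no output)
```

View pics/g.png

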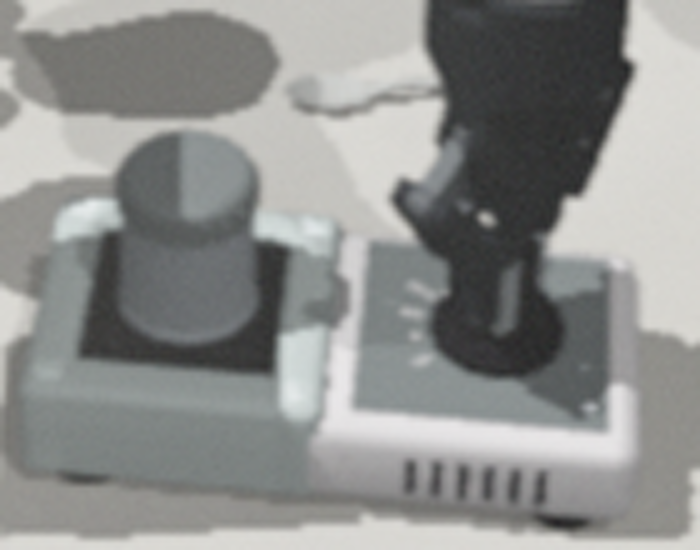

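The cup sits flat in the pocket and the fingers hold the dial bar about 69° clockwise of off, with a torque of 0.13 N m matching the pulse spring. I'll add a small margin of 1.5°.

```bash
python3 -m jog '[[1,0,0,0,1.5],[1,0,0,0,0],[1,0,0,0,0],[1,0,0,0,0],[1,0,0,0,0]]'
python3 - <<'E'
from h import *
S=env.get_state();print(S['wrist_force'],S['ft_torque'],np.degrees(2*np.arctan2(S['orientation'][2],S['orientation'][1])))
print(env.hand_in())
E
```

```text
clock: 17.12
tcp_pos: [0.4244, 0.1984, 0.0405]
orientation: [-0.0, 0.38, 0.925, 0.002]
wrist_force: [-1.3, 7.1, 1.1]
finger_gap: 0.0117
grip_force: 63.3
[-1.28010831  7.09644061  1.07987361] [1.27512971 0.06913699 0.23765979] 135.39186897570477
the job is handed in; nothing more can be done
None
```

The cup is seated flat and square in the pocket and released, and the dial is held at the third click (pulse, about 1.2 rad by the tool's rotation). The job was handed in at about 17 s of the 48 s allowed, and no verdict was returned.

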